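# Fill the round drying pan

## Task

The round drying pan takes seven small tins, six in a ring round one in the middle, and two places are still empty: the middle and one in the ring. Set the two small loose tins that match those in the pan into the empty places, one in each, upright and right down on the pan's floor, and let go; the wider tin does not belong there.

Things in the scene. Friction and masses are not known exactly. Their poses are not given: they have to be found in the camera images.
- pan: fixed round steel pan, 170 mm across, rim 25 mm high, floor 4 mm thick. Seven places 52 mm apart: a middle and six round it, each with a dark mat. Five ring places hold clamped, immovable 44 mm tins (lids 64, grip tops 96 mm above the bench); a tin set between them has 8 mm of play (6 to the rim). Origin: centre of underside, below the empty middle place; x points to the empty ring place; z up
- rim_place (a point): the empty place in the pan's ring: its centre on the pan's floor, 52 mm from the pan's centre, 4 mm above the bench
- tin_a: loose aluminium tin like those in the pan: upright round body 44 mm across, 60 mm high, bevelled foot; on its flat lid a central upright black round grip, 18 mm across, 32 mm high (60 to 92 mm above the underside), fixed to it, to lift it by. About 0.12 kg, standing on the bench. Origin: centre of its underside; z up
- tin_b: second tin, the same as tin_a in size, grip, weight and origin; either may go in either place. Unlisted: a third loose tin, 62 mm across with the same height and grip, too wide for the places; a platform scale 150 mm high behind the tins (x over 0.52 m, y 0 to 0.34 m); a balance 65 mm high (x over 0.54 m, y -0.42 to -0.23 m)
Not all that is in view belongs to the job. What is shaped like the tin_a but turquoise or yellow is not meant.

How it is judged (in metres and radians):
At the end, for the whole second after the job is handed in: One of the two tins stands in the middle place and the other in the empty place of the ring, each within 14 mm of the centre of its place, down on the pan's floor (underside less than 10 mm above the pan's underside), upright within 0.12 rad, and at rest (((horizontal distance between tin_a and pan below 0.014 m and z of each of tin_a, tin_b in the frame of pan below 0.01 m and angle between each of tin_a, tin_b's own z axis and vertical below 0.12 rad and linear speed of each of tin_a, tin_b below 0.02 m/s and horizontal distance between tin_b and rim_place below 0.014 m) or (horizontal distance between tin_b and pan below 0.014 m and z of each of tin_b, tin_a in the frame of pan below 0.01 m and angle between each of tin_b, tin_a's own z axis and vertical below 0.12 rad and linear speed of each of tin_b, tin_a below 0.02 m/s and horizontal distance between tin_a and rim_place below 0.014 m))); the robot touches nothing.
It also fails if it takes over 72 s, if anything falls off the work surface, if the arm or the gripper's body presses on something with over 40 N, if the wrist force passes 120 N, or if a joint passes its speed limit or range.

## Robot

A 6-joint arm with a two-finger parallel gripper is mounted at the origin on a cart in front of the work surface, level with it; the furniture and walls round the work are solid. World frame = base frame: x ahead of the robot, y to its left, z up, the work surface at z = 0. Lengths are in m, angles in degrees, forces in N, time in s.
With the tool pointing down it reaches from about 0.325 to 0.75 m from the base axis. Payload 7.6 kg.
Tool frame: the origin (TCP) lies midway between the tips of the shut fingers; the grasp point (between the pads) lies 19 mm behind it; z points along the fingers, y is the direction in which the jaws open and shut (so a half turn about z gives the same grasp; the last joint's range is limited). The gripper opens to 85 mm and grips with 20 to 120 N. Pads are 22 mm wide; open, the fingers measure 114 mm over their backs; the gripper's body (76 mm by 85 mm) begins 54 mm behind the grasp point. The pads swing forward as they close: fully open they stand 13 mm farther back than shut.
Start: joints at [-79.372, 2.991, 80.254, -0, 96.75, -4.028], TCP at [0.133, -0.508, 0.231] pointing down, gripper open.
Joint ranges: [-166.34, 166.34], [-52.06, 124.39], [6.96, 135.62], [-60.46, 240.46], [14.63, 156.25], [-167.68, 167.68]. Speed limits (degrees/s): [147.25, 147.25, 172.46, 180, 180, 180].

## Interface

Orientations are given as [roll, pitch, yaw] about the fixed x, y, z axes, in that order (R = Rz(yaw) Ry(pitch) Rx(roll)).
In Python, from cell import sense, capture, camera_model, close_job gives the robot as it stands. The module is installed in compiled form; this text tells all that it offers.
- The arm moves only by the tool apply_moves, never from a script. Its argument "rows" is a list of rows, each a list of 5 numbers: the shift along the tool's x, y, z in m, then the turn about the tool's z in rad, then the closure, from 0 (fully open) to 1 (shut). A call has 1 to 12 rows; each row shifts and turns the pose as measured when the row begins, along the tool's axes as they then stand; what a row does not reach is not made up. A row lasts 1/12 s, in which the tool goes at most 41.7 mm and 7.16 degrees, less where a joint would pass 70% of its speed; a pose out of reach is approached as far as the arm can. A call is refused whole if a number of a shift passes 0.0417 or a number of a turn 0.125, either way. A call with a gripper value outside its range is refused whole. The fingers move at their own pace and stop on an object; the grip force is fixed at half the most. Time passes only in rows, so rows that do not move let the fingers close. It gives the time, the measured TCP pose, the force and the opening at its end, in the units of the state.
- sense(): the state, without advancing time (a new reading comes with each control period).
- capture(name): name is "scene" or "side" or "wrist"; returns the picture (480x640x3 uint8, red, green, blue); there is no depth.
- camera_model(name): a dict with "vfov" (degrees; the focal length in pixels is half the picture's height over the tangent of half this angle, whatever the lens; pixels are square), "cx", "cy" (the principal point, pixels), "eye" and "rotation" of the camera in the world. Camera axes: x right, y down, z forward; pixel columns grow to the right and rows downward; lengths in m; the calibration is good to about 2 mm. A picture is of the moment at which its call begins: read the wrist's pose just before it. camera_model takes no time and is no camera call; for the wrist camera it gives the pose at the moment of the call.
- close_job(): hands the job in, once; it reports no verdict.
The state is a dict: "clock": time; "joints": joint angles; "qd": joint speeds; "effort": joint torques, N m; "ee_pos": TCP position; "eef_rot": TCP orientation; "wrist_force": force on the tool from outside, world axes, zero at the start; "wrist_torque": the same for the moment, N m; "grip_width": opening from 0.0 (shut) to 1.0 (fully open).
Only numpy, scipy, OpenCV 4.12 (cv2) and the standard library are available. Lean on these libraries where they do the work, as an engineer would, in place of code of your own. Each camera call takes 0.05 s, during which the arm holds its last target.

## Working session

There is one attempt and no reset: what is moved stays moved. The work goes in short steps, Python scripts to look and compute and a tool call to move; the robot and the scene stay as the last step left them, time stands still between calls to the robot, and variables do not carry over. Pictures are saved under pics/ and viewed, and the job is handed in when it is done.

Besides the shell and the picture viewer there is one more tool, called by a JSON object that holds its "method" and its "body", one argument or row to a line. apply_moves: Moves the arm, as the interface text tells. Its arguments: {"type":"object","properties":{"rows":{"type":"array"}},"required":["rows"]}

```bash
mkdir -p pics; python3 - <<'E'
from cell import *
import cv2
print(sense())
for n in ("scene","side","wrist"):
    print(n,camera_model(n)); cv2.imwrite(f"pics/{n}0.png",capture(n)[:,:,::-1])
E
```

```text
{'clock': 0.0, 'joints': array([-7.93711531e+01,  3.02816853e+00,  8.03120338e+01,  1.90566307e-03,
        9.67497463e+01, -4.02669863e+00]), 'qd': array([-0.06114932,  0.02441804, -0.0137707 , -0.08115252,  0.03381938,
        0.06682558]), 'effort': array([-3.72606537e-04, -3.81670654e+01, -3.60187411e+01, -9.17770990e-05,
        6.29024900e-03,  8.88573108e-07]), 'ee_pos': array([ 0.13281616, -0.50761752,  0.23047244]), 'eef_rot': array([-1.79910406e+02, -8.20443704e-03,  1.46557616e+01]), 'wrist_force': array([-0.35449715, -0.00708044,  0.29278165]), 'wrist_torque': array([ 0.03924071,  0.01070828, -0.01003601]), 'grip_width': 1.0008018740692521}
scene {'vfov': 42.95501322943946, 'cx': 333.6427453151981, 'cy': 226.96626639471665, 'eye': array([-0.28060823,  0.89581296,  1.13453282]), 'rotation': array([-133.59109222,   -1.1356274 , -137.40535847])}
side {'vfov': 53.45863304955574, 'cx': 313.66218196034066, 'cy': 231.18721627171666, 'eye': array([0.27367623, 0.9941305 , 0.76169931]), 'rotation': array([-126.85256791,   -0.49129751, -167.54727023])}
wrist {'vfov': 59.461238744758965, 'cx': 318.3398552704634, 'cy': 240.27426013541415, 'eye': array([ 0.20514889, -0.48884444,  0.37311573]), 'rotation': array([ 1.62916287e+02,  6.14628273e-02, -7.53251990e+01])}
```

View pics/scene0.png

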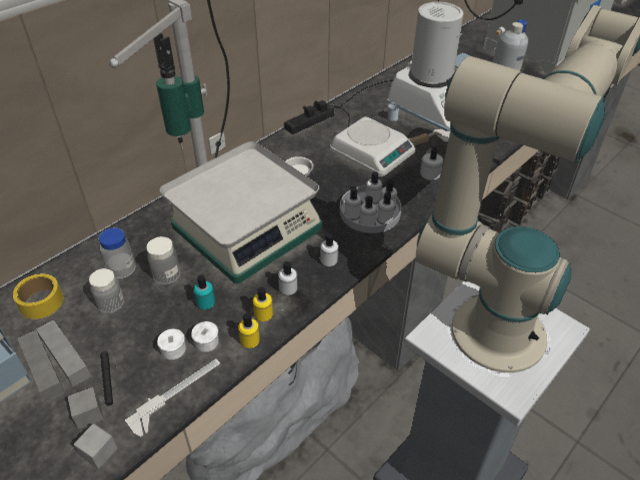

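View pics/side0.png

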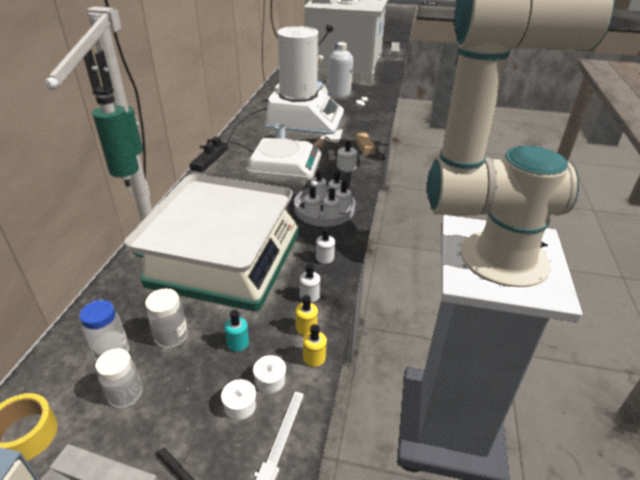

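View pics/wrist0.png

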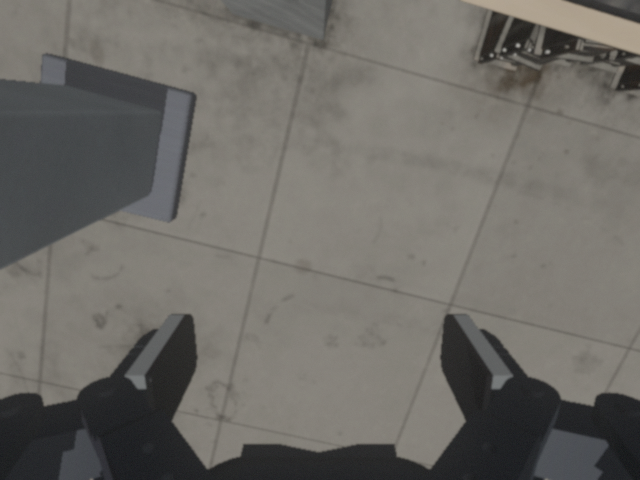

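```bash
python3 - <<'E'
import cv2
a=cv2.imread("pics/scene0.png");
cv2.imwrite("pics/sc_crop.png",cv2.resize(a[140:300,260:460],None,fx=4,fy=3.75,interpolation=cv2.INTER_CUBIC)[:600])
cv2.imwrite("pics/sc_crop.png",cv2.resize(a[145:295,260:460],None,fx=4,fy=4,interpolation=cv2.INTER_CUBIC))
b=cv2.imread("pics/side0.png");
cv2.imwrite("pics/sd_crop.png",cv2.resize(b[140:310,250:400],None,fx=3.5,fy=3.5,interpolation=cv2.INTER_CUBIC))
E
```

```text
(no output)
```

View pics/sc_crop.png

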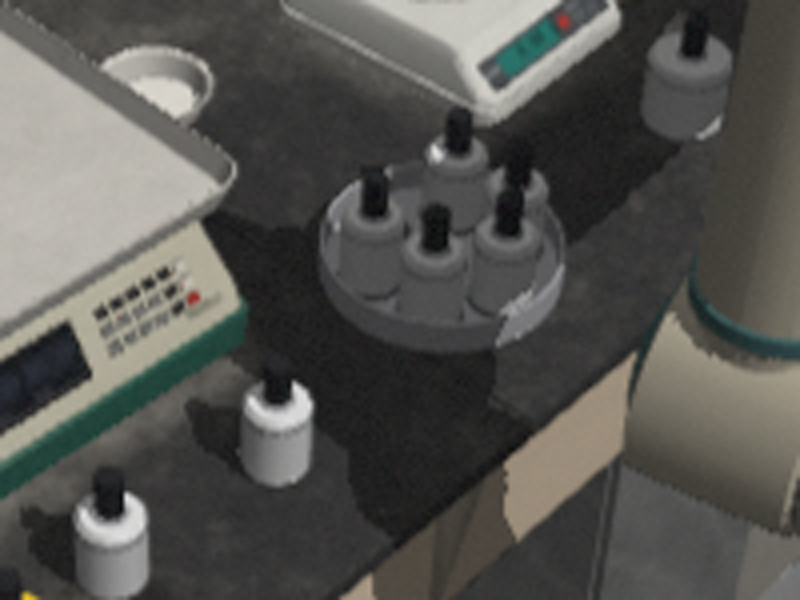

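View pics/sd_crop.png

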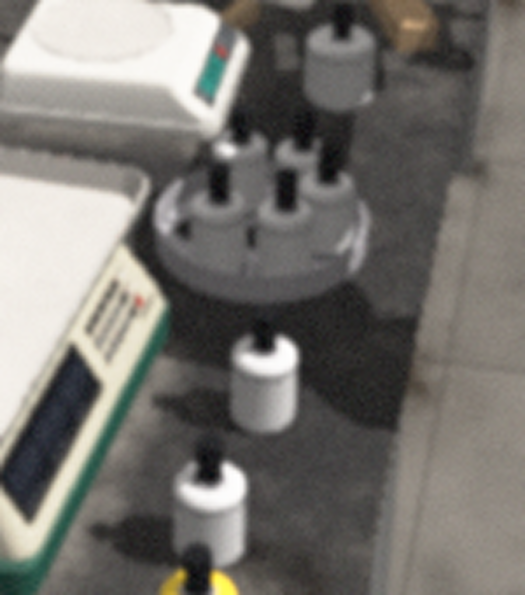

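```bash
cat > h.py <<'E'
import numpy as np, cv2
from cell import *
from scipy.spatial.transform import Rotation as R
def ray(cm,u,v):
    f=240/np.tan(np.radians(cm['vfov']/2))
    return R.from_euler('xyz',cm['rotation'],degrees=True).as_matrix()@np.array([(u-cm['cx'])/f,(v-cm['cy'])/f,1])
def onz(cm,u,v,z):
    d=ray(cm,u,v); return np.array(cm['eye'])+d*(z-cm['eye'][2])/d[2]
def proj(cm,p):
    f=240/np.tan(np.radians(cm['vfov']/2))
    q=R.from_euler('xyz',cm['rotation'],degrees=True).as_matrix().T@(np.array(p)-cm['eye'])
    return np.array([cm['cx']+f*q[0]/q[2],cm['cy']+f*q[1]/q[2]])
E
python3 - <<'E'
from h import *
S=camera_model("scene");D=camera_model("side")
s=dict(t1=(277,370),t2=(109,478),w=(694,18),A=(375,176),B=(459,115),C=(518,145),D=(510,192),E=(436,210))
d=dict(t1=(264,327),t2=(208,444),w=(343,10),A=(220,170),B=(239,122),C=(303,118),D=(329,148),E=(287,175))
for k in s:
    z=.096 if k in 'ABCDE' else .092
    a=onz(S,s[k][0]/4+260,s[k][1]/4+145,z);b=onz(D,d[k][0]/3.5+250,d[k][1]/3.5+140,z)
    print(k,a.round(4),b.round(4))
E
```

```text
t1 [0.4281 0.1103 0.092 ] [0.4322 0.1227 0.092 ]
t2 [0.4377 0.2433 0.092 ] [0.4422 0.2461 0.092 ]
w [ 0.4568 -0.3613  0.092 ] [ 0.4555 -0.3522  0.092 ]
A [ 0.5029 -0.0654  0.096 ] [ 0.5022 -0.0574  0.096 ]
B [ 0.5042 -0.1537  0.096 ] [ 0.5032 -0.1309  0.096 ]
C [ 0.4549 -0.1565  0.096 ] [ 0.455  -0.1488  0.096 ]
D [ 0.4281 -0.1148  0.096 ] [ 0.4273 -0.1081  0.096 ]
E [ 0.4515 -0.0672  0.096 ] [ 0.4516 -0.062   0.096 ]
```

{"method": "apply_moves", "body": {
  "rows": [
    [0, 0, -0.025, 0.085, 0],
    [0, 0, -0.025, 0.085, 0],
    [0, 0, -0.025, 0.085, 0],
    [0.024, -0.032, 0, 0, 0],
    [0.024, -0.032, 0, 0, 0],
    [0.024, -0.032, 0, 0, 0],
    [0.024, -0.032, 0, 0, 0],
    [0.024, -0.032, 0, 0, 0],
    [0.024, -0.032, 0, 0, 0],
    [0.024, -0.032, 0, 0, 0],
    [0.024, -0.032, 0, 0, 0],
    [0.024, -0.032, 0, 0, 0]
  ]
}}

```text
clock: 1.15
ee_pos: [0.3559, -0.2148, 0.3053]
eef_rot: [-179.4, 0.2, -1.5]
wrist_force: [0.8, -0.2, 0.3]
grip_width: 1.001
```

{"method": "apply_moves", "body": {
  "rows": [
    [0.018, -0.033, -0.006, 0, 0],
    [0.018, -0.033, -0.006, 0, 0],
    [0.018, -0.033, -0.006, 0, 0],
    [0.01, -0.02, -0.006, 0, 0],
    [0, 0, 0, 0, 0]
  ]
}}

```text
clock: 1.57
ee_pos: [0.4271, -0.0854, 0.3297]
eef_rot: [-179.2, 0.3, -1.1]
wrist_force: [-0.1, -0.3, 0.8]
grip_width: 1.0
```

```bash
python3 - <<'E'
from h import *
import json
s=sense();cm=camera_model("wrist");im=capture("wrist")
print(s['ee_pos'],s['eef_rot'],s['joints'],s['qd'].round(1),cm)
cv2.imwrite("pics/w1.png",im[:,:,::-1])
json.dump({k:(v.tolist() if hasattr(v,'tolist') else v) for k,v in cm.items()},open("w1.json","w"))
E
```

```text
[ 0.42712824 -0.08544514  0.32967822] [-179.2059655     0.2679701    -1.09204271] [-16.61983654 -11.15120958  82.57613359   0.73346255 109.04439212
  74.71055569] [ 0.3 -0.1  1.6 -1.1 -0.2 -1.5] {'vfov': 59.461238744758965, 'cx': 318.3398552704634, 'cy': 240.27426013541415, 'eye': array([ 0.5024865 , -0.08887892,  0.47185651]), 'rotation': array([162.64651326,   0.78275607, -91.07885538])}
```

View pics/w1.png

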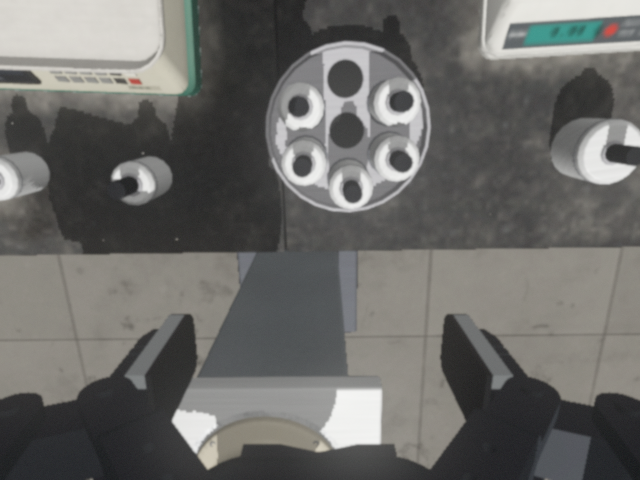

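```bash
python3 - <<'E'
import cv2
a=cv2.imread("pics/w1.png")
cv2.imwrite("pics/w1a.png",cv2.resize(a[30:220,255:445],None,fx=3,fy=3,interpolation=cv2.INTER_CUBIC))
cv2.imwrite("pics/w1b.png",cv2.resize(a[140:220,0:190],None,fx=4,fy=4,interpolation=cv2.INTER_CUBIC))
E
```

```text
(no output)
```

View pics/w1a.png

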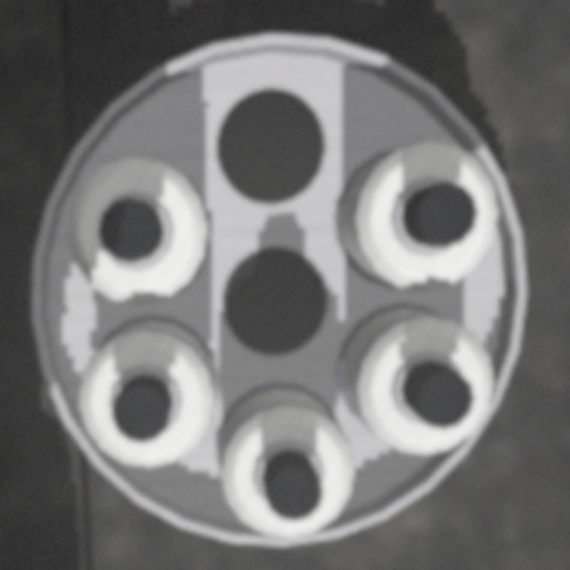

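View pics/w1b.png

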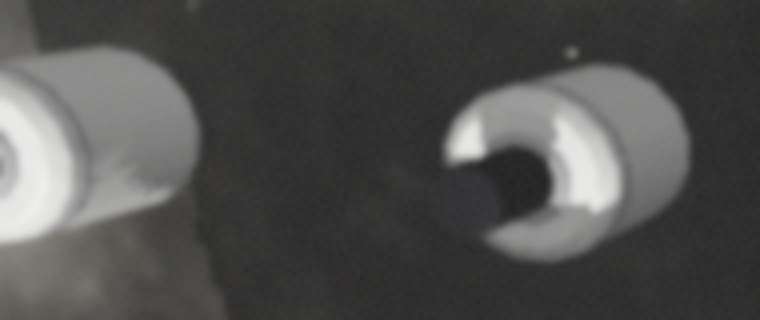

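```bash
python3 - <<'E'
from h import *
import json
cm=json.load(open("w1.json"))
P=lambda x,y,z:onz(cm,x/3+255,y/3+30,z)
mid=P(275,301,.005);rim=P(271,146,.005)
g=[P(*q,.096) for q in [(132,229),(440,213),(438,393),(292,484),(143,407)]]
print(mid,rim);print(np.array(g).round(4))
# fit pan center+angle from 5 grips + mats
from scipy.optimize import least_squares
ang=np.radians([60,-60,-120,180,120])
def f(p,full=False):
    r=[]
    for a,q in zip(ang,g): r+=list(p[:2]+.052*np.array([np.cos(a+p[2]),np.sin(a+p[2])])-q[:2])
    r+=list(p[:2]-mid[:2]); r+=list(p[:2]+.052*np.array([np.cos(p[2]),np.sin(p[2])])-rim[:2])
    return r
s=least_squares(f,[.478,-.11,0]);p=s.x
print(p[:2],np.degrees(p[2]),np.round(np.array(s.fun).reshape(-1,2)*1e3,1), p[:2]+.052*np.array([np.cos(p[2]),np.sin(p[2])]))
print(onz(cm,465/4,198/4+140,.092),onz(cm,535/4,172/4+140,.06))
E
```

```text
[ 0.48009741 -0.11253957  0.005     ] [ 0.53208767 -0.11109122  0.005     ]
[[ 0.505  -0.0673  0.096 ]
 [ 0.5077 -0.1544  0.096 ]
 [ 0.4574 -0.1559  0.096 ]
 [ 0.431  -0.1131  0.096 ]
 [ 0.4548 -0.0689  0.096 ]]
[ 0.48114702 -0.1118939 ] 1.5356793473842065 [[ 0.9  1.1]
 [ 0.7 -1.8]
 [-1.  -1.7]
 [-1.8 -0.2]
 [-0.8  1.3]
 [ 1.   0.6]
 [ 1.   0.6]] [ 0.53312835 -0.11050033]
[0.43546013 0.10328991 0.092     ] [0.43601507 0.10096136 0.06      ]
```

{"method": "apply_moves", "body": {
  "rows": [
    [0.002, -0.037, 0.014, -0.02, 0],
    [0.002, -0.037, 0.014, -0.02, 0],
    [0.002, -0.037, 0.014, 0, 0],
    [0.002, -0.037, 0.014, 0, 0],
    [0.001, -0.037, 0.014, 0, 0],
    [0, -0.004, 0.03, 0, 0],
    [0, 0, 0.025, 0, 0],
    [0, 0, 0, 0, 0]
  ]
}}

```text
clock: 2.28
ee_pos: [0.4324, 0.1034, 0.1985]
eef_rot: [-179.5, 0.4, 0.6]
wrist_force: [-0.4, -0.2, -0.3]
grip_width: 1.005
```

```bash
cat > look.py <<'E'
from h import *
import json,sys
n=sys.argv[1]
s=sense();cm=camera_model("wrist");im=capture("wrist")
print(s['ee_pos'],s['eef_rot'],s['grip_width'],s['clock'],s['wrist_force'],proj(cm,s['ee_pos']))
cv2.imwrite(f"pics/{n}.png",im[:,:,::-1])
json.dump({k:(v.tolist() if hasattr(v,'tolist') else v) for k,v in cm.items()},open(n+".json","w"))
E
python3 look.py w2
```

```text
[0.43237285 0.10335527 0.19853315] [-179.47600661    0.39290776    0.58725563] 1.0046258536628292 2.2833 [-0.42026524 -0.20294772 -0.30282708] [318.2056549  318.81215641]
```

View pics/w2.png

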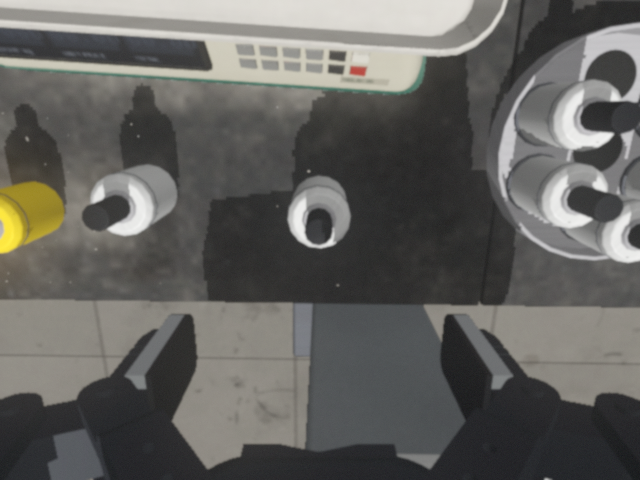

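```bash
python3 - <<'E'
import cv2
a=cv2.imread("pics/w2.png")
cv2.imwrite("pics/w2a.png",cv2.resize(a[160:260,270:370],None,fx=5,fy=5,interpolation=cv2.INTER_CUBIC))
cv2.imwrite("pics/w2b.png",cv2.resize(a[150:250,65:190],None,fx=5,fy=5,interpolation=cv2.INTER_CUBIC))
E
```

```text
(no output)
```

View pics/w2a.png

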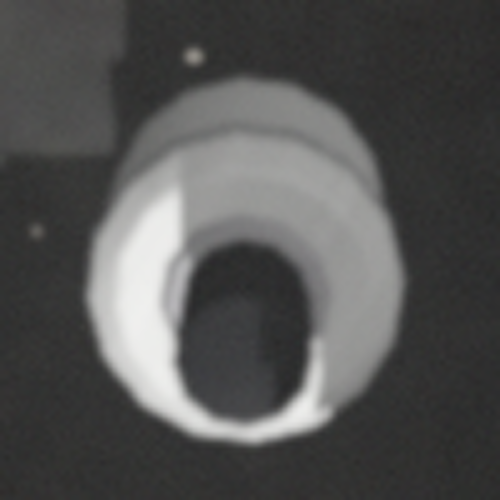

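View pics/w2b.png

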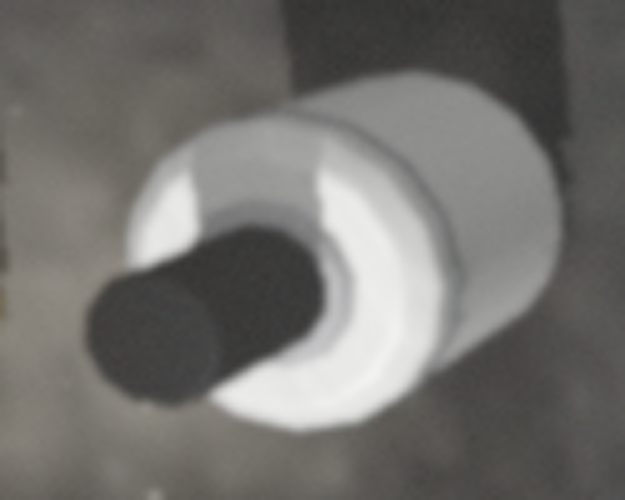

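```bash
python3 - <<'E'
from h import *
import json
cm=json.load(open("w2.json"))
for o,t,l in [((270,160),(243,358),(247,287)),((65,150),(152,335),(292,273))]:
    print(onz(cm,o[0]+t[0]/5,o[1]+t[1]/5,.092),onz(cm,o[0]+l[0]/5,o[1]+l[1]/5,.06))
E
```

```text
[0.43542503 0.10412943 0.092     ] [0.43625327 0.10385504 0.06      ]
[0.44294331 0.24093468 0.092     ] [0.44356618 0.23814125 0.06      ]
```

{"method": "apply_moves", "body": {
  "rows": [
    [0.0035, -0.0005, 0.033, 0, 0],
    [0, 0, 0.033, 0, 0],
    [0, 0, 0.032, 0, 0],
    [0, 0, 0.02, 0, 0],
    [0, 0, 0.008, 0, 0],
    [0, 0, 0, 0, 0]
  ]
}}

```text
clock: 2.83
ee_pos: [0.4436, 0.0986, 0.0822]
eef_rot: [-179.4, -0.7, -0.0]
wrist_force: [-0.3, 0.7, -0.7]
grip_width: 1.0
```

{"method": "apply_moves", "body": {
  "rows": [
    [-0.004, -0.003, 0.006, 0, 0],
    [-0.004, -0.0025, 0.006, 0, 0],
    [0, 0, 0.004, 0, 0],
    [0, 0, 0, 0, 0]
  ]
}}

```text
clock: 3.17
ee_pos: [0.439, 0.1037, 0.0711]
eef_rot: [-179.4, -1.3, -0.2]
wrist_force: [0.4, -0.5, -0.5]
grip_width: 1.001
```

```bash
python3 look.py w3
```

```text
[0.43895194 0.10371718 0.0711427 ] [-179.36852012   -1.2526551    -0.18186078] 1.0007172511043179 3.1667 [ 0.38267591 -0.45015617 -0.45063379] [318.23414075 318.81609853]
```

View pics/w3.png

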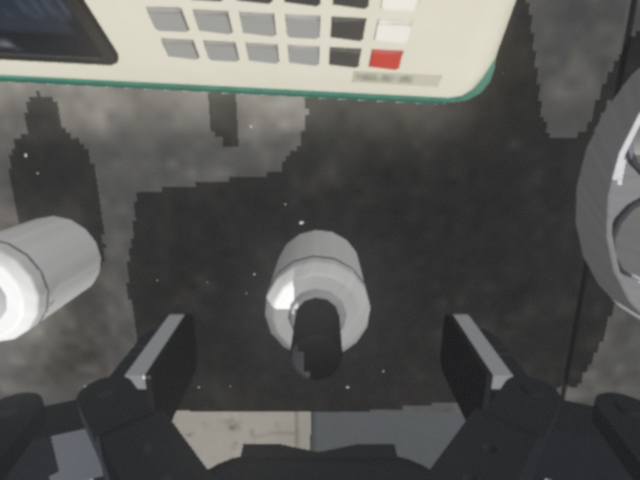

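{"method": "apply_moves", "body": {
  "rows": [
    [-0.003, 0, 0.004, 0, 0],
    [0, 0, 0.002, 0, 0.3],
    [0, 0, 0, 0, 0.7],
    [0, 0, 0, 0, 1],
    [0, 0, 0, 0, 1],
    [0, 0, 0, 0, 1],
    [0, 0, 0, 0, 1],
    [0, 0, 0, 0, 1]
  ]
}}

```text
clock: 3.88
ee_pos: [0.4374, 0.1043, 0.0672]
eef_rot: [-179.3, -1.5, -0.1]
wrist_force: [0.3, -0.6, -1.6]
grip_width: 0.185
```

{"method": "apply_moves", "body": {
  "rows": [
    [0, 0, 0, 0, 1],
    [0, 0, -0.01, 0, 1],
    [0, 0, -0.02, 0, 1],
    [0, 0, -0.025, 0, 1],
    [0, 0, -0.02, 0, 1],
    [0, 0, 0, 0, 1]
  ]
}}

```text
clock: 4.38
ee_pos: [0.4334, 0.103, 0.1449]
eef_rot: [-179.4, -1.1, -0.1]
wrist_force: [0.4, 0.4, -0.2]
grip_width: 0.193
```

```bash
python3 look.py w4; python3 -c "
from h import *
cv2.imwrite('pics/sd4.png',cv2.resize(capture('side')[120:320,230:430,::-1],None,fx=3,fy=3))"
```

```text
[0.43337394 0.10303806 0.14490321] [-1.79386679e+02 -1.14271208e+00 -1.39454426e-01] 0.19274957723449507 4.3833 [ 0.35301854  0.37116193 -0.2223447 ] [318.16120229 318.8349459 ]
```

View pics/w4.png

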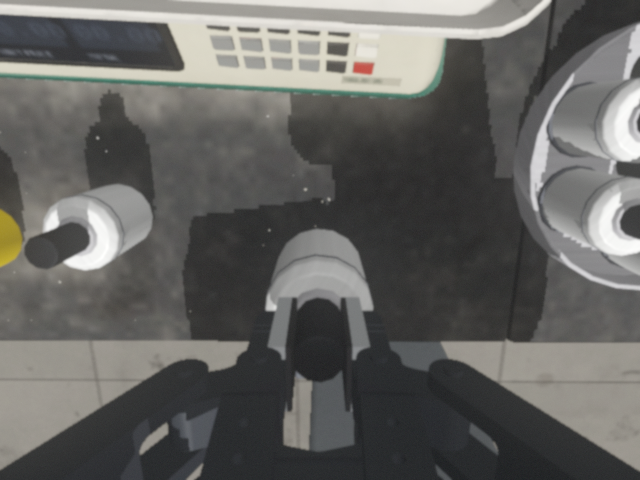

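View pics/sd4.png

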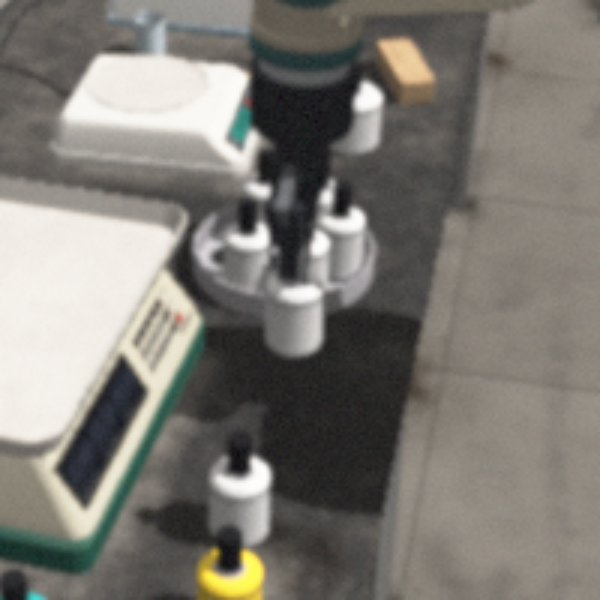

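{"method": "apply_moves", "body": {
  "rows": [
    [0, 0.015, -0.022, -0.015, 1],
    [0, 0.03, -0.022, -0.015, 1],
    [0.003, 0.036, 0, 0, 1],
    [0.003, 0.036, 0, 0, 1],
    [0.003, 0.036, 0, 0, 1],
    [0.015, 0.03, 0, 0, 1],
    [0.02, 0.02, 0, 0, 1],
    [0.02, 0.006, 0, 0, 1],
    [0.015, 0, 0, 0, 1],
    [0.01, 0, 0, 0, 1],
    [0, 0, 0, 0, 1]
  ]
}}

```text
clock: 5.4
ee_pos: [0.5212, -0.1135, 0.1643]
eef_rot: [-179.2, 0.8, 1.7]
wrist_force: [-0.1, 0.0, -2.0]
grip_width: 0.189
```

```bash
python3 look.py w5
```

```text
[ 0.5212356  -0.11350969  0.16434892] [-179.15592135    0.77442421    1.70855823] 0.1893963511361635 5.4 [-0.11972884  0.03678937 -2.01541782] [318.2018042  318.85248355]
```

View pics/w5.png

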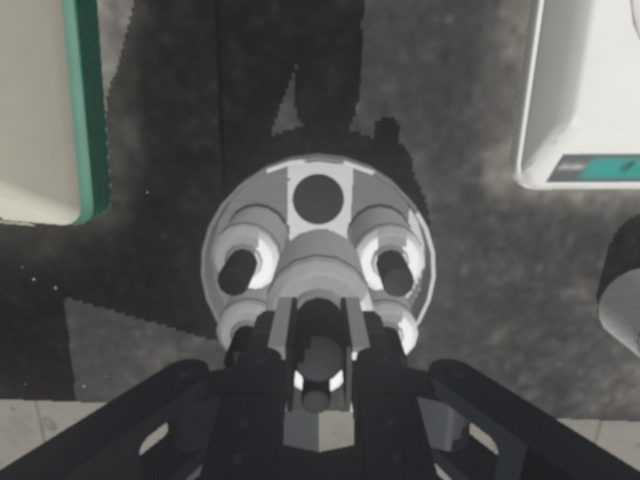

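{"method": "apply_moves", "body": {
  "rows": [
    [0, 0, -0.02, 0, 1],
    [0.006, 0, -0.006, 0, 1],
    [0.005, -0.002, -0.002, 0, 1],
    [0, 0, 0, 0, 1]
  ]
}}

```text
clock: 5.78
ee_pos: [0.5294, -0.1102, 0.1879]
eef_rot: [-179.0, 1.3, 1.8]
wrist_force: [1.0, -0.9, -1.6]
grip_width: 0.184
```

```bash
python3 - <<'E'
import json
from h import *
cm=json.load(open("w5.json"))
print(onz(cm,318.5,199,.005))
a=cv2.imread("pics/w5.png")
cv2.imwrite("pics/w5a.png",cv2.resize(a[160:420,190:450],None,fx=2.3,fy=2.3,interpolation=cv2.INTER_CUBIC))
E
python3 look.py w6
```

```text
[ 0.53251491 -0.11102547  0.005     ]
[ 0.52939843 -0.11019562  0.18788838] [-178.99169334    1.30946059    1.75475826] 0.1837600798196934 5.7833 [ 0.97566116 -0.85316271 -1.64515199] [318.19964846 318.83315651]
```

View pics/w5a.png

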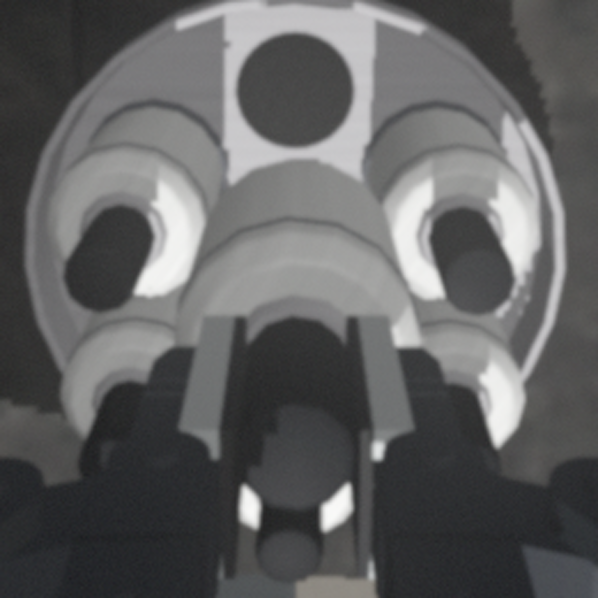

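View pics/w6.png

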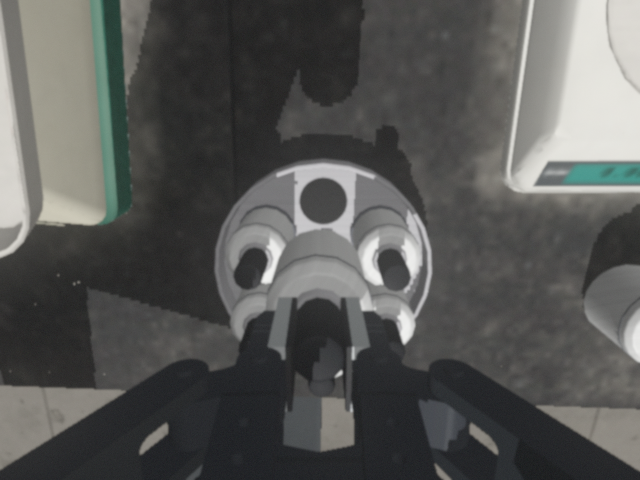

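```bash
cat > tin.py <<'E'
from h import *
import sys,json
g=json.load(open("grasp.json")) # pos, rot, tin
s=sense();Rg=R.from_euler('xyz',g['rot'],degrees=True);Rn=R.from_euler('xyz',s['eef_rot'],degrees=True)
v=Rg.inv().apply(np.array(g['tin'])-g['pos']); b=s['ee_pos']+Rn.apply(v)
ax=Rn.apply(Rg.inv().apply([0,0,1]))
t=np.array([float(x) for x in sys.argv[1:4]])
print('bottom',b.round(4),'lean',ax.round(3),'lid ctr',(b+ax*.06).round(4),'z-rel')
print('tool shift to target',Rn.inv().apply(t-b).round(4), s['eef_rot'].round(1),s['wrist_force'].round(1))
E
echo '{"pos":[0.4374,0.1043,0.0672],"rot":[-179.3,-1.5,-0.1],"tin":[0.4358,0.104,0]}'>grasp.json; python3 tin.py 0.5327 -0.1108 0.075
```

```text
bottom [ 0.524  -0.1104  0.1203] lean [ 0.05  -0.004  0.999] lid ctr [ 0.527  -0.1106  0.1803] z-rel
tool shift to target [0.0098 0.0015 0.0451] [-179.     1.4    1.8] [-0.3 -0.  -1.5]
```

{"method": "apply_moves", "body": {
  "rows": [
    [0.005, 0.0008, 0.01, 0, 1],
    [0.004, 0.0007, 0.012, 0, 1],
    [0, 0, 0.012, 0, 1],
    [0, 0, 0.008, 0, 1],
    [0, 0, 0, 0, 1],
    [0, 0, 0, 0, 1]
  ]
}}

```text
clock: 6.33
ee_pos: [0.536, -0.1099, 0.1361]
eef_rot: [-178.9, 1.7, 1.8]
wrist_force: [0.1, 1.4, -0.9]
grip_width: 0.187
```

```bash
python3 tin.py 0.5327 -0.1108 0.075;python3 look.py w7
```

```text
bottom [ 0.5307 -0.1099  0.0691] lean [ 0.056 -0.005  0.998] lid ctr [ 0.534  -0.1103  0.129 ] z-rel
tool shift to target [ 0.0018  0.0008 -0.006 ] [-178.9    1.7    1.8] [ 0.1  1.4 -0.9]
[ 0.53602    -0.10994427  0.13611642] [-178.88498484    1.70867152    1.80096303] 0.1867849653377598 6.3333 [ 0.07079789  1.44802848 -0.92343669] [318.20037595 318.8103491 ]
```

View pics/w7.png

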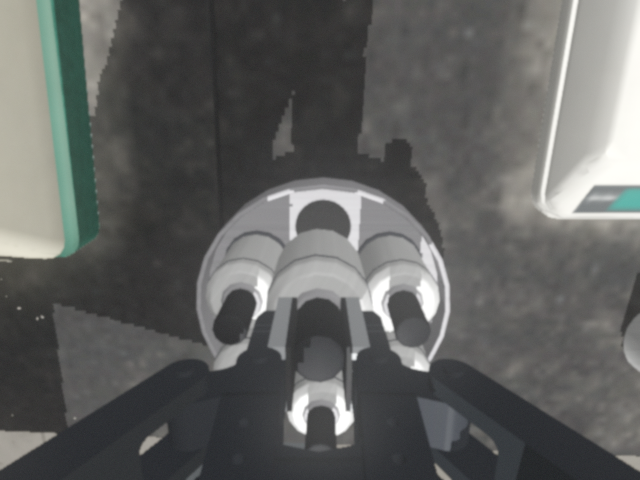

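{"method": "apply_moves", "body": {
  "rows": [
    [0.002, 0.0008, 0.01, 0, 1],
    [0, 0, 0.01, 0, 1],
    [0, 0, 0.01, 0, 1],
    [0, 0, 0, 0, 1]
  ]
}}

```text
clock: 6.72
ee_pos: [0.5378, -0.1104, 0.1042]
eef_rot: [-178.9, 1.6, 1.8]
wrist_force: [-0.2, -0.1, -2.8]
grip_width: 0.184
```

```bash
python3 tin.py 0.5327 -0.1108 0.005
```

```text
bottom [ 0.5326 -0.1104  0.0372] lean [ 0.054 -0.005  0.999] lid ctr [ 0.5359 -0.1107  0.0971] z-rel
tool shift to target [0.0009 0.001  0.0322] [-178.9    1.6    1.8] [-0.2 -0.1 -2.8]
```

{"method": "apply_moves", "body": {
  "rows": [
    [0, 0.001, 0.01, 0, 1],
    [0, 0, 0.01, 0, 1],
    [0, 0, 0.007, 0, 1],
    [0, 0, 0, 0, 1]
  ]
}}

```text
clock: 7.05
ee_pos: [0.5368, -0.111, 0.0739]
eef_rot: [-178.9, 1.6, 1.8]
wrist_force: [-0.4, 0.5, -2.1]
grip_width: 0.187
```

```bash
python3 tin.py 0.5327 -0.1108 0.005;python3 look.py w8
```

```text
bottom [ 0.5315 -0.111   0.0069] lean [ 0.054 -0.005  0.999] lid ctr [ 0.5348 -0.1113  0.0668] z-rel
tool shift to target [ 0.0012 -0.0001  0.0018] [-178.9    1.6    1.8] [-0.4  0.5 -2.1]
[ 0.53675773 -0.1109689   0.07388224] [-178.91862107    1.60740408    1.78639798] 0.18717853675077703 7.05 [-0.38476312  0.474011   -2.07297895] [318.21475093 318.80412699]
```

View pics/w8.png

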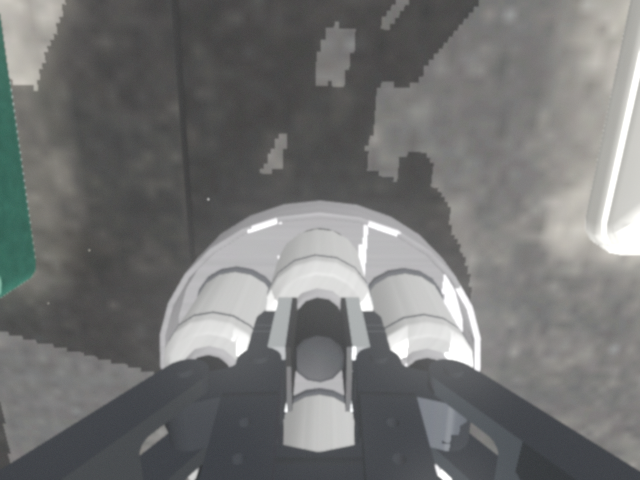

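{"method": "apply_moves", "body": {
  "rows": [
    [0.001, 0, 0.002, 0, 1],
    [0, 0, 0.0015, 0, 1],
    [0, 0, 0, 0, 1]
  ]
}}

```text
clock: 7.35
ee_pos: [0.5387, -0.1111, 0.0719]
eef_rot: [-179.0, 1.5, 1.8]
wrist_force: [-0.2, 0.3, -0.2]
grip_width: 0.187
```

```bash
python3 tin.py 0.5327 -0.1108 0.005
```

```text
bottom [ 0.5337 -0.1111  0.0049] lean [ 0.052 -0.004  0.999] lid ctr [ 0.5368 -0.1114  0.0648] z-rel
tool shift to target [-0.0009 -0.0004 -0.0001] [-179.     1.5    1.8] [-0.2  0.3 -0.2]
```

Contact has started (vertical force went from -2 to about 0). Release gently.

{"method": "apply_moves", "body": {
  "rows": [
    [0, 0, 0.001, 0, 0.8],
    [0, 0, 0, 0, 0.7],
    [0, 0, 0, 0, 0.6],
    [0, 0, 0, 0, 0.6],
    [0, 0, 0, 0, 0.6]
  ]
}}

```text
clock: 7.77
ee_pos: [0.54, -0.1114, 0.0729]
eef_rot: [-179.0, 1.2, 1.8]
wrist_force: [0.3, -0.2, 1.2]
grip_width: 0.4
```

```bash
python3 look.py w9
```

```text
[ 0.53999707 -0.1114129   0.07291349] [-179.03404701    1.23471459    1.78999181] 0.3996058605397825 7.7667 [ 0.30205236 -0.16777912  1.15258408] [318.21910434 318.80230045]
```

View pics/w9.png

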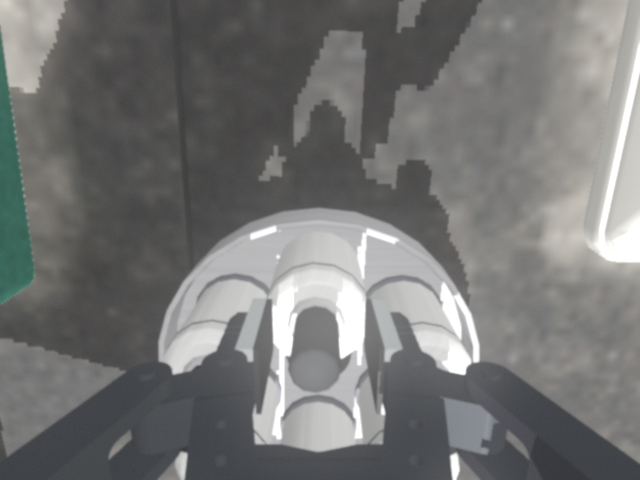

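{"method": "apply_moves", "body": {
  "rows": [
    [0, 0, -0.01, 0, 0.6],
    [0, 0, -0.015, 0, 0.6],
    [0, 0, -0.02, 0, 0.6],
    [0, 0, -0.03, 0, 0.6],
    [0, 0, -0.035, 0, 0.3],
    [-0.01, 0, -0.035, 0, 0],
    [-0.02, 0, -0.02, 0, 0],
    [-0.02, 0, 0, 0, 0],
    [-0.02, 0, 0, 0, 0],
    [0, 0, 0, 0, 0]
  ]
}}

```text
clock: 8.65
ee_pos: [0.4709, -0.1162, 0.255]
eef_rot: [-179.1, 1.0, 1.8]
wrist_force: [-0.6, 0.3, 0.2]
grip_width: 1.001
```

```bash
python3 look.py w10
```

```text
[ 0.47087717 -0.1161998   0.25499494] [-179.14349074    1.04379738    1.83770834] 1.0014106215040157 8.65 [-0.64707904  0.27869331  0.17858921] [318.21344436 318.82920085]
```

View pics/w10.png

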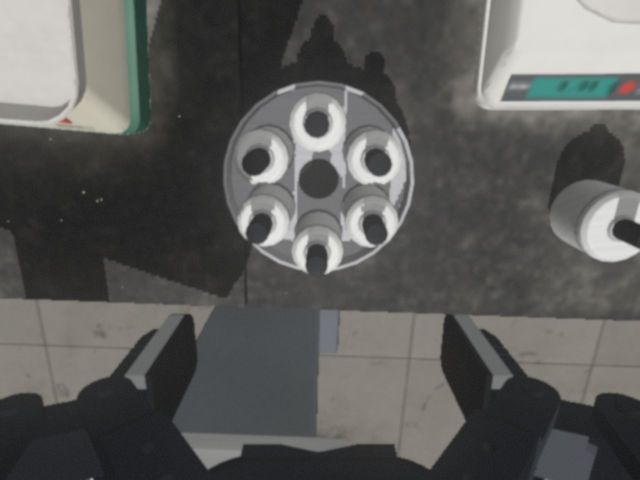

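```bash
python3 - <<'E'
import json
from h import *
cm=json.load(open("w10.json"))
print(onz(cm,317,124,.096),onz(cm,319,179,.005))
cm=json.load(open("w2.json")); print('yel',onz(cm,8,222,.06))
S=camera_model('scene');D=camera_model('side')
for p in [(263,293),(249,321),(203,283)]: print(onz(S,*p,.092))
for p in [(306,300),(315,330),(235,316)]: print(onz(D,*p,.092))
E
```

```text
[ 0.53410665 -0.11094821  0.096     ] [ 0.48029935 -0.11287931  0.005     ]
yel [0.43018273 0.32031255 0.06      ]
[0.41487539 0.34051078 0.092     ]
[0.37921602 0.41357841 0.092     ]
[0.53397767 0.41335626 0.092     ]
[0.42680723 0.34386076 0.092     ]
[0.39314576 0.41510736 0.092     ]
[0.547919   0.41506851 0.092     ]
```

{"method": "apply_moves", "body": {
  "rows": [
    [-0.002, -0.038, 0.003, 0.01, 0],
    [-0.002, -0.038, 0.003, 0.01, 0],
    [-0.002, -0.038, 0.003, 0, 0],
    [-0.002, -0.038, 0.003, 0, 0],
    [-0.002, -0.038, 0.003, 0, 0],
    [-0.002, -0.038, 0.003, 0, 0],
    [-0.002, -0.038, 0.003, 0, 0],
    [-0.002, -0.038, 0.003, 0, 0],
    [0, -0.035, 0.01, 0, 0],
    [0, -0.012, 0.02, 0, 0],
    [0, 0, 0, 0, 0]
  ]
}}

```text
clock: 9.62
ee_pos: [0.4532, 0.2529, 0.2052]
eef_rot: [-179.1, 0.9, 0.3]
wrist_force: [-0.1, 0.3, -1.5]
grip_width: 1.005
```

```bash
python3 look.py w11
```

```text
[0.45316895 0.25293522 0.20522508] [-179.13671687    0.89837229    0.29918114] 1.0051095656387177 9.6167 [-0.13736411  0.3321006  -1.4532038 ] [318.20890238 318.79122124]
```

View pics/w11.png

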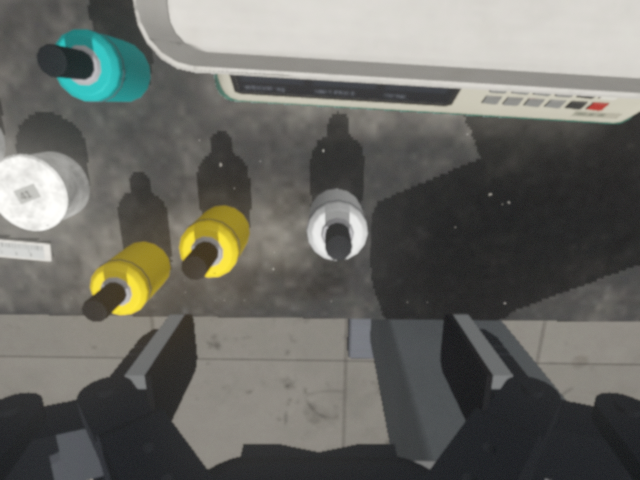

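```bash
python3 - <<'E'
import cv2
a=cv2.imread("pics/w11.png")
cv2.imwrite("pics/w11a.png",cv2.resize(a[175:275,285:385],None,fx=5,fy=5,interpolation=cv2.INTER_CUBIC))
E
```

```text
(no output)
```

View pics/w11a.png

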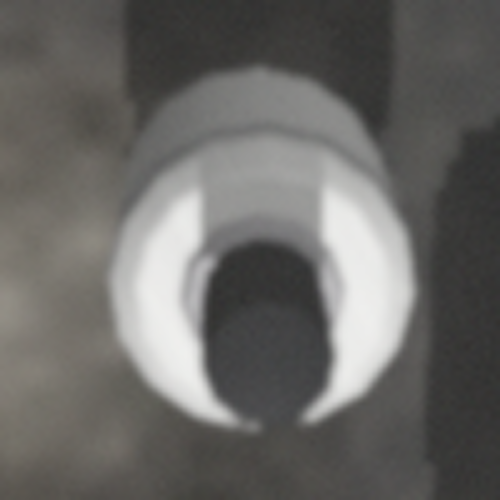

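```bash
python3 - <<'E'
from h import *
import json
cm=json.load(open("w11.json"))
print(onz(cm,285+269/5,175+363/5,.092),onz(cm,285+262/5,175+283/5,.06))
E
```

```text
[0.44268332 0.24141255 0.092     ] [0.44371747 0.24142323 0.06      ]
```

{"method": "apply_moves", "body": {
  "rows": [
    [-0.005, 0.006, 0.015, 0, 0],
    [-0.006, 0.004, 0.02, 0, 0],
    [-0.003, 0, 0.02, 0, 0],
    [0, 0, 0.02, 0, 0],
    [0, 0, 0.01, 0, 0],
    [0, 0, 0, 0, 0]
  ]
}}

```text
clock: 10.17
ee_pos: [0.4437, 0.2397, 0.1271]
eef_rot: [-179.0, 0.2, 0.0]
wrist_force: [0.1, -0.5, -0.3]
grip_width: 1.002
```

{"method": "apply_moves", "body": {
  "rows": [
    [-0.001, -0.001, 0.015, 0, 0],
    [-0.001, -0.001, 0.015, 0, 0],
    [-0.001, 0, 0.014, 0, 0],
    [0, 0, 0.008, 0, 0],
    [0, 0, 0, 0, 0]
  ]
}}

```text
clock: 10.58
ee_pos: [0.4463, 0.2413, 0.0817]
eef_rot: [-178.8, -0.3, -0.3]
wrist_force: [-0.0, -0.2, -0.1]
grip_width: 1.002
```

{"method": "apply_moves", "body": {
  "rows": [
    [-0.003, 0, 0.007, 0, 0],
    [-0.001, 0, 0.005, 0, 0],
    [0, 0, 0.002, 0, 0],
    [0, 0, 0, 0, 0]
  ]
}}

```text
clock: 10.92
ee_pos: [0.4445, 0.2418, 0.0705]
eef_rot: [-178.6, -0.6, -0.3]
wrist_force: [-0.5, 0.1, -0.5]
grip_width: 0.999
```

{"method": "apply_moves", "body": {
  "rows": [
    [-0.001, 0, 0.004, 0, 0.3],
    [0, 0, 0.001, 0, 0.7],
    [0, 0, 0, 0, 1],
    [0, 0, 0, 0, 1],
    [0, 0, 0, 0, 1],
    [0, 0, 0, 0, 1],
    [0, 0, 0, 0, 1]
  ]
}}

```text
clock: 11.5
ee_pos: [0.4443, 0.2423, 0.0667]
eef_rot: [-178.6, -0.8, -0.3]
wrist_force: [-0.1, -0.6, -0.7]
grip_width: 0.186
```

{"method": "apply_moves", "body": {
  "rows": [
    [0, 0, -0.008, 0, 1],
    [0, 0, -0.015, 0, 1],
    [0, 0, -0.025, 0, 1],
    [0, 0, -0.03, 0, 1],
    [0, 0, -0.03, 0, 1],
    [0, 0, -0.015, 0, 1],
    [0, 0, 0, 0, 1]
  ]
}}

```text
clock: 12.08
ee_pos: [0.4407, 0.2384, 0.1953]
eef_rot: [-178.7, -0.4, -0.3]
wrist_force: [0.3, 0.3, -0.4]
grip_width: 0.185
```

```bash
echo '{"pos":[0.4443,0.2423,0.0667],"rot":[-178.6,-0.8,-0.3],"tin":[0.4432,0.2416,0]}'>grasp.json; python3 tin.py 0.4811 -0.1122 0.12; python3 look.py w12
```

```text
bottom [0.4391 0.2376 0.1286] lean [0.006 0.002 1.   ] lid ctr [0.4395 0.2377 0.1886] z-rel
tool shift to target [0.0438 0.3497 0.0011] [-178.7   -0.4   -0.3] [ 0.3  0.3 -0.4]
[0.44066049 0.23844094 0.19531656] [-178.71542601   -0.44657764   -0.3081526 ] 0.185359487850574 12.0833 [ 0.34954427  0.31323532 -0.41549448] [318.19979863 318.80877533]
```

View pics/w12.png

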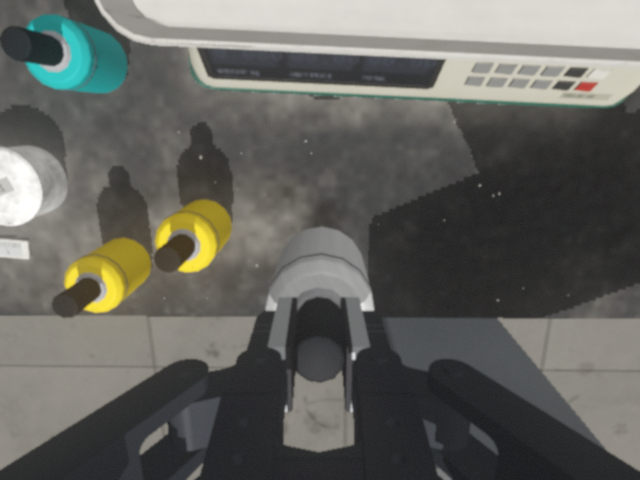

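{"method": "apply_moves", "body": {
  "rows": [
    [0.001, 0.025, -0.004, -0.015, 1],
    [0.001, 0.035, -0.004, -0.015, 1],
    [0.002, 0.035, -0.004, 0, 1],
    [0.002, 0.035, -0.004, 0, 1],
    [0.003, 0.035, -0.004, 0, 1],
    [0.003, 0.035, -0.004, 0, 1],
    [0.004, 0.035, -0.004, 0, 1],
    [0.004, 0.03, -0.003, 0, 1],
    [0.004, 0.025, -0.003, 0, 1],
    [0.004, 0.02, -0.002, 0, 1],
    [0.002, 0.012, 0, 0, 1],
    [0, 0, 0, 0, 1]
  ]
}}

```text
clock: 13.13
ee_pos: [0.4716, -0.097, 0.2036]
eef_rot: [-178.6, 1.2, 1.7]
wrist_force: [0.2, 0.4, -0.6]
grip_width: 0.187
```

```bash
python3 tin.py 0.4811 -0.1122 0.12; python3 look.py w13
```

```text
bottom [ 0.4682 -0.0978  0.137 ] lean [0.034 0.001 0.999] lid ctr [ 0.4703 -0.0978  0.1969] z-rel
tool shift to target [0.0128 0.0152 0.0164] [-178.6    1.2    1.7] [ 0.2  0.4 -0.6]
[ 0.47156721 -0.09704952  0.20360517] [-178.58203944    1.1693762     1.74623497] 0.1873461587028472 13.1333 [ 0.22425886  0.35047298 -0.64064409] [318.20685342 318.81687745]
```

View pics/w13.png

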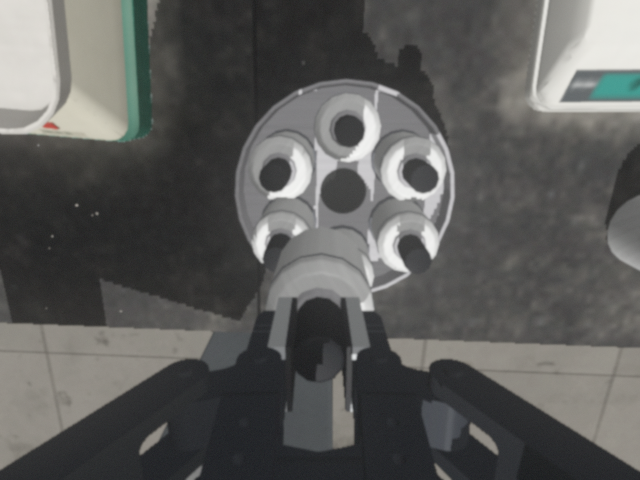

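Lean is about 2°. The middle mat is at (343,190). I centre over it before descending.

{"method": "apply_moves", "body": {
  "rows": [
    [0.006, 0.008, 0.006, 0, 1],
    [0.005, 0.006, 0.006, 0, 1],
    [0, 0, 0.004, 0, 1],
    [0, 0, 0, 0, 1]
  ]
}}

```text
clock: 13.52
ee_pos: [0.4815, -0.1066, 0.1825]
eef_rot: [-178.4, 1.5, 1.9]
wrist_force: [-0.9, 0.2, -1.1]
grip_width: 0.191
```

```bash
python3 - <<'E'
from h import *
import json
cm=json.load(open("w13.json")); print(onz(cm,343,190,.005))
for p in [(349,129),(276,175),(420,175)]: print(onz(cm,*p,.096))
E
python3 tin.py 0.4808 -0.1122 0.08; python3 look.py w14
```

```text
[ 0.48107895 -0.11211844  0.005     ]
[ 0.53478223 -0.11009392  0.096     ]
[ 0.50697278 -0.06821519  0.096     ]
[ 0.50989689 -0.15323451  0.096     ]
bottom [ 0.4778 -0.1072  0.1159] lean [ 0.04  -0.003  0.999] lid ctr [ 0.4802 -0.1073  0.1759] z-rel
tool shift to target [0.0038 0.0062 0.0357] [-178.4    1.5    1.9] [-0.9  0.2 -1.1]
[ 0.48150793 -0.10659573  0.18252077] [-178.36470491    1.49482257    1.89815268] 0.19140414297482422 13.5167 [-0.9028442   0.23560361 -1.11950976] [318.25033853 318.81419329]
```

View pics/w14.png

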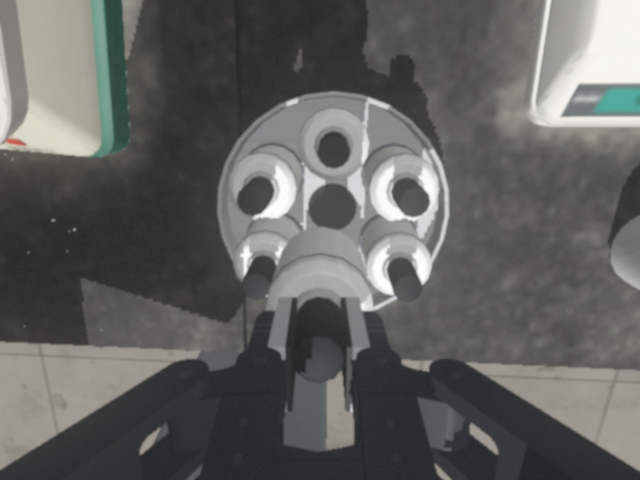

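{"method": "apply_moves", "body": {
  "rows": [
    [0.003, 0.004, 0.004, 0, 1],
    [0.001, 0.003, 0.004, 0, 1],
    [0, 0, 0, 0, 1]
  ]
}}

```text
clock: 13.82
ee_pos: [0.4859, -0.1122, 0.1744]
eef_rot: [-178.4, 1.4, 2.0]
wrist_force: [-0.4, 1.1, -1.4]
grip_width: 0.188
```

```bash
python3 tin.py 0.481 -0.1122 0.08
```

```text
bottom [ 0.4823 -0.1128  0.1078] lean [ 0.039 -0.003  0.999] lid ctr [ 0.4846 -0.1129  0.1677] z-rel
tool shift to target [-0.0006  0.0002  0.0278] [-178.4    1.4    2. ] [-0.4  1.1 -1.4]
```

{"method": "apply_moves", "body": {
  "rows": [
    [-0.001, 0, 0.01, 0, 1],
    [0, 0, 0.01, 0, 1],
    [0, 0, 0.01, 0, 1],
    [0, 0, 0, 0, 1]
  ]
}}

```text
clock: 14.15
ee_pos: [0.4839, -0.1112, 0.1415]
eef_rot: [-178.4, 1.4, 2.0]
wrist_force: [0.4, 0.6, -1.3]
grip_width: 0.189
```

```bash
python3 tin.py 0.481 -0.1122 0.005;python3 look.py w15
```

```text
bottom [ 0.4803 -0.1118  0.0749] lean [ 0.038 -0.003  0.999] lid ctr [ 0.4826 -0.1119  0.1348] z-rel
tool shift to target [0.0024 0.0024 0.0698] [-178.4    1.4    2. ] [ 0.4  0.6 -1.3]
[ 0.48389695 -0.11119136  0.14147938] [-178.37737601    1.39790345    2.03919158] 0.18945189375121155 14.15 [ 0.4003525   0.57322773 -1.34333342] [318.25012382 318.83819557]
```

View pics/w15.png

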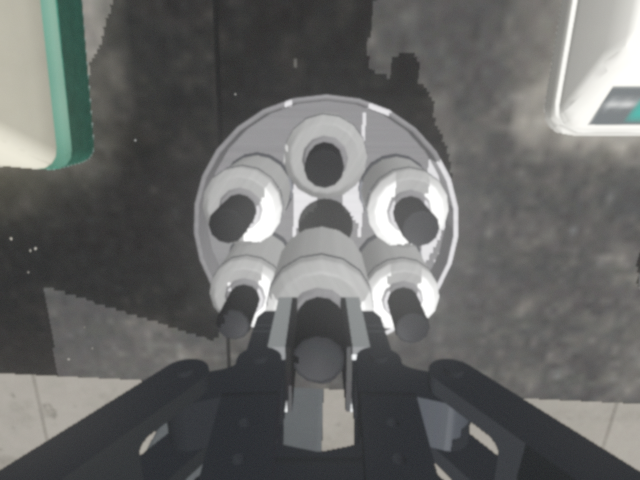

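{"method": "apply_moves", "body": {
  "rows": [
    [0.001, 0.0015, 0.01, 0, 1],
    [0.0005, 0.0005, 0.01, 0, 1],
    [0.0005, 0.0005, 0.01, 0, 1],
    [0, 0, 0, 0, 1]
  ]
}}

```text
clock: 14.53
ee_pos: [0.486, -0.1131, 0.1098]
eef_rot: [-178.4, 1.3, 2.0]
wrist_force: [0.8, 0.1, -1.1]
grip_width: 0.186
```

```bash
python3 tin.py 0.481 -0.1122 0.005;python3 look.py w16
```

```text
bottom [ 0.4825 -0.1138  0.0432] lean [ 0.036 -0.002  0.999] lid ctr [ 0.4846 -0.1139  0.1032] z-rel
tool shift to target [-0.0006 -0.0005  0.0383] [-178.4    1.3    2. ] [ 0.8  0.1 -1.1]
[ 0.4859631  -0.11312947  0.10982522] [-178.42056613    1.27736596    2.04108747] 0.18552902843396374 14.5333 [ 0.79838411  0.09726303 -1.0787984 ] [318.22360257 318.83981073]
```

View pics/w16.png

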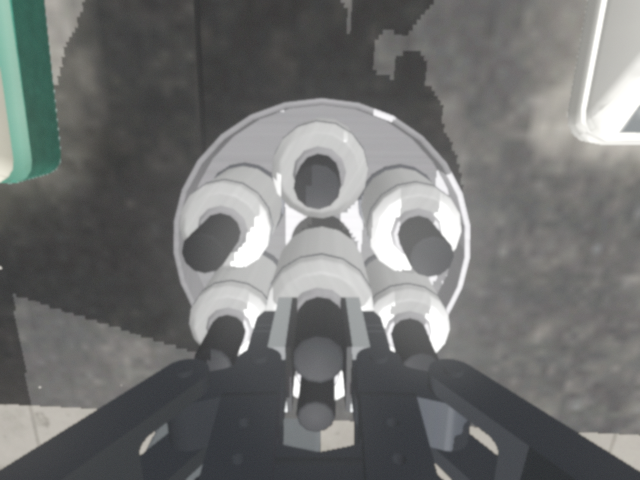

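{"method": "apply_moves", "body": {
  "rows": [
    [-0.0005, 0, 0.01, 0, 1],
    [0, 0, 0.01, 0, 1],
    [0, 0, 0, 0, 1]
  ]
}}

```text
clock: 14.83
ee_pos: [0.4858, -0.1128, 0.0897]
eef_rot: [-178.5, 1.1, 2.0]
wrist_force: [-0.1, 0.1, -1.6]
grip_width: 0.19
```

```bash
python3 tin.py 0.481 -0.1125 0.005
```

```text
bottom [ 0.4825 -0.1135  0.023 ] lean [ 0.034 -0.001  0.999] lid ctr [ 0.4845 -0.1136  0.083 ] z-rel
tool shift to target [-0.0011 -0.0006  0.0181] [-178.5    1.1    2. ] [-0.1  0.1 -1.6]
```

{"method": "apply_moves", "body": {
  "rows": [
    [-0.001, -0.0003, 0.008, 0, 1],
    [0, 0, 0.007, 0, 1],
    [0, 0, 0.003, 0, 1],
    [0, 0, 0, 0, 1]
  ]
}}

```text
clock: 15.17
ee_pos: [0.4848, -0.1121, 0.0708]
eef_rot: [-178.5, 1.0, 2.0]
wrist_force: [-2.0, 0.4, 6.8]
grip_width: 0.187
```

```bash
python3 tin.py 0.481 -0.1125 0.005; python3 look.py w17
```

```text
bottom [ 0.4816 -0.1128  0.0042] lean [ 0.032 -0.001  0.999] lid ctr [ 0.4835 -0.1129  0.0641] z-rel
tool shift to target [-0.0006 -0.0004 -0.0008] [-178.5    1.     2. ] [-2.   0.4  6.8]
[ 0.48482981 -0.11212837  0.07078596] [-178.4968471     1.04480425    2.0423253 ] 0.1866143074049308 15.1667 [-1.95648921  0.43779503  6.76310051] [318.20645687 318.78485241]
```

View pics/w17.png

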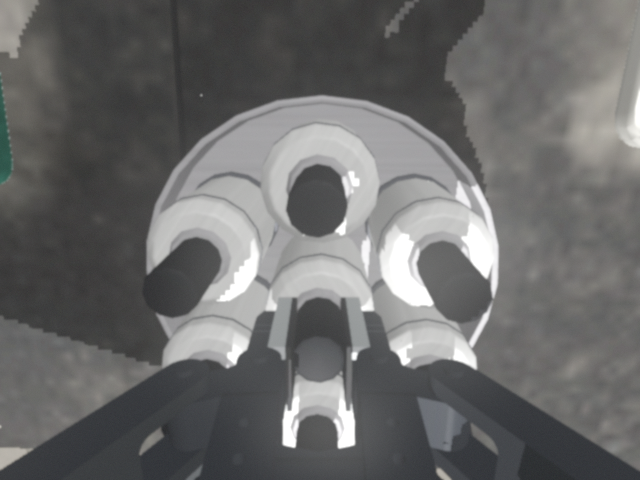

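{"method": "apply_moves", "body": {
  "rows": [
    [0, 0, 0, 0, 0.8],
    [0, 0, 0, 0, 0.7],
    [0, 0, 0, 0, 0.6],
    [0, 0, 0, 0, 0.6],
    [0, 0, 0, 0, 0.6]
  ]
}}

```text
clock: 15.63
ee_pos: [0.4852, -0.1122, 0.0709]
eef_rot: [-178.5, 1.0, 2.0]
wrist_force: [0.1, -0.7, -0.2]
grip_width: 0.403
```

```bash
python3 look.py w18
```

```text
[ 0.48520217 -0.11223151  0.07088822] [-178.52030816    0.98126121    2.0418723 ] 0.4029215051866012 15.6333 [ 0.14639719 -0.68559509 -0.15567261] [318.21718434 318.8154523 ]
```

View pics/w18.png

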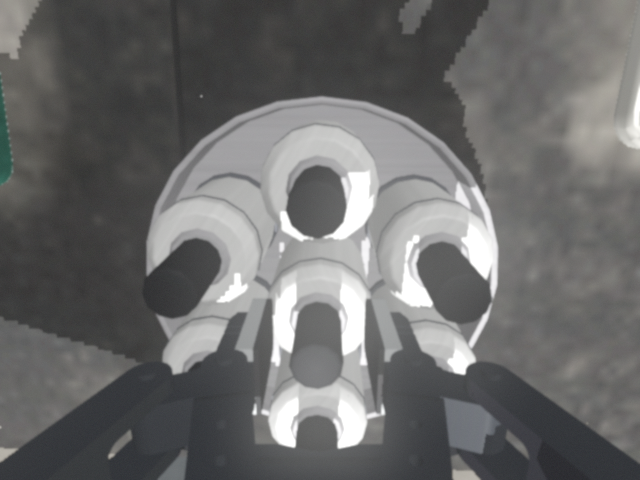

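Released, clear of the neighbours. I rise straight up and look.

{"method": "apply_moves", "body": {
  "rows": [
    [0, 0, -0.008, 0, 0.6],
    [0, 0, -0.015, 0, 0.6],
    [0, 0, -0.02, 0, 0.6],
    [0, 0, -0.03, 0, 0.6],
    [0, 0, -0.035, 0, 0.4],
    [-0.01, 0, -0.035, 0, 0.4],
    [-0.02, 0, -0.02, 0, 0.4],
    [-0.015, 0, -0.02, 0, 0.4],
    [0, 0, 0, 0, 0.4],
    [0, 0, 0, 0, 0.4]
  ]
}}

```text
clock: 16.52
ee_pos: [0.4407, -0.1183, 0.2679]
eef_rot: [-178.6, 1.0, 2.1]
wrist_force: [-0.4, 0.4, -1.0]
grip_width: 0.6
```

```bash
python3 look.py w19; python3 -c "
from h import *
a=cv2.resize(capture('side')[160:260,270:400,::-1],None,fx=4,fy=4,interpolation=cv2.INTER_CUBIC)
cv2.imwrite('pics/sd19.png',a)
a=cv2.resize(capture('scene')[150:250,320:450,::-1],None,fx=4,fy=4,interpolation=cv2.INTER_CUBIC)
cv2.imwrite('pics/sc19.png',a)"
```

```text
[ 0.44074489 -0.11828794  0.26786136] [-178.56674631    0.97316854    2.06506708] 0.6003197769388438 16.5167 [-0.42304492  0.40879812 -0.978402  ] [318.20060339 318.82473799]
```

View pics/w19.png

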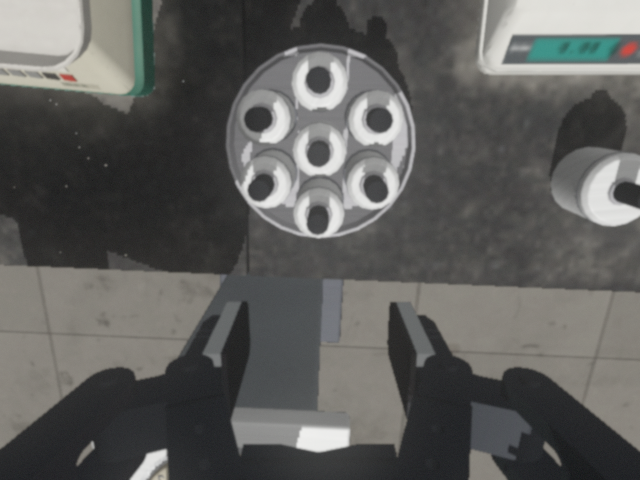

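View pics/sd19.png

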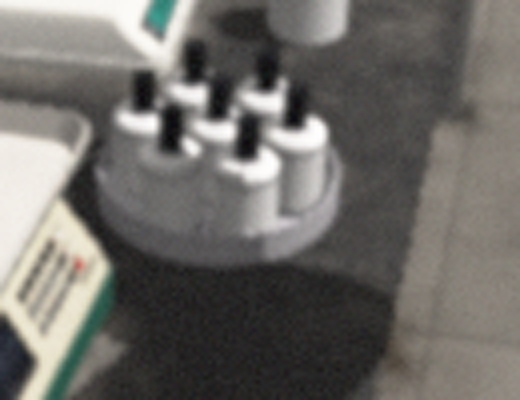

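View pics/sc19.png

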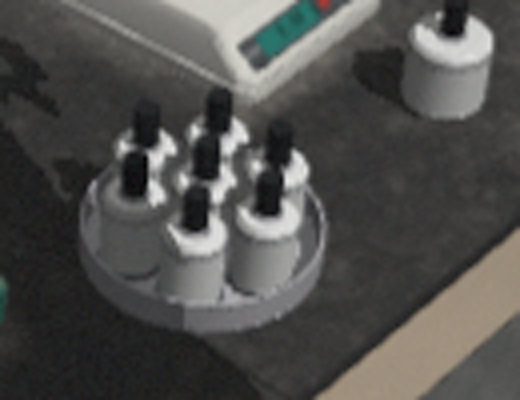

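```bash
python3 - <<'E'
from h import *
import json
cm=json.load(open("w19.json"))
for n,p in dict(rim=(318,79),mid=(319,152),A=(258,118),B=(379,119),C=(373,187),D=(318,219),E=(261,188)).items(): print(n,onz(cm,*p,.096))
s=sense();print(s['qd'].round(1),s['wrist_force'])
close_job()
E
```

```text
rim [ 0.53375681 -0.11049501  0.096     ]
mid [ 0.48375323 -0.11301504  0.096     ]
A [ 0.50608759 -0.06833904  0.096     ]
B [ 0.50858634 -0.15498812  0.096     ]
C [ 0.45948597 -0.15445259  0.096     ]
D [ 0.43289836 -0.11409692  0.096     ]
E [ 0.45529051 -0.07017116  0.096     ]
[0.2 1.1 0.8 0.  0.  0. ] [ 0.35237298  0.68087184 -0.42301212]
the job is handed in; nothing more can be done
```

I set both small loose tins in the pan, one in the empty ring place and one in the middle. I then let go, backed the gripper off and handed the job in at about 16.6 s of the 72 s allowed. The wider tin and the coloured ones were not touched.

- **Position:** in the last wrist picture the ring tin's grip top is about 1 mm from the centre of its place. The middle tin's is about 3 mm from its centre, inside the 14 mm limit. In that picture the fixed tins came out up to about 2 mm from where the first view put them.
- **Height and tilt:** in the side and scene pictures both tins look upright, with lids level with the fixed ones. I judged this by eye and did not measure tilt or height on their own. As I set them down the floor took their weight, and the estimated underside height was 4 to 5 mm.
- **Clear of the robot:** the gripper ended about 0.27 m above the bench, well above the pan and touching nothing. The highest wrist force in the readings was about 7 N.

The tool's tilt drifted by up to about 2° during the moves. The tins leaned about 2–3° in the grip and stood upright once released.

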